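# Park the spring plunger and slide the tube shuttle out

### The arm

A 6-joint arm with a two-finger parallel gripper is mounted at the origin on a cart in front of the work surface, level with it; the furniture and walls round the work are solid. World frame = base frame: x ahead of the robot, y to its left, z up, the work surface at z = 0. Lengths are in m, angles in rad, forces in N, time in s.
With the tool pointing down it reaches from about 0.325 to 0.875 m from the base axis. Payload 4.4 kg.
Tool frame: the origin (TCP) lies where the fingers leave the gripper's body, on its centre line; the fingertips stand 73 mm ahead of it and the grasp point (between the pads) lies robot.pinch_z ahead of it (robot.pinch_z is the distance from the TCP to the grasp point, in m); z points along the fingers, y is the line along which they close (so a half turn about z gives the same grasp; the last joint's range is limited). The gripper opens to 85 mm and grips with 20 to 120 N. Pads are 22 mm wide; open, the fingers measure 114 mm over their backs; the gripper's body (76 mm by 85 mm) begins 54 mm behind the grasp point. The pads swing forward as they close: fully open they stand 13 mm farther back than shut.
Start: joints at [-1.391, 0.207, 1.542, -0, 1.393, -0.15], TCP at [0.186, -0.544, 0.304] pointing down, gripper open.
Joint ranges: [-2.73, 2.73], [-0.86, 2.22], [0.23, 2.46], [-1.11, 4.25], [0.08, 2.63], [-2.82, 2.82]. Speed limits (rad/s): [2.79, 2.79, 3.14, 3.14, 3.14, 3.14].

### API

Orientations are given as a rotation vector (axis times angle).
In Python, from station import robot gives the robot as it stands. The module is installed in compiled form; this text tells all that it offers.
- The arm moves only by the tool carry_out, never from a script. Its argument "deltas" is text: rows parted by semicolons, each of 4 numbers parted by spaces: the shift along the world's x, y, z in cm, then the turn about the world's z in rad. In form: dx dy dz turn; .... A call has 1 to 5 rows; each row is the pose to reach, as a shift and turn from the pose commanded when the call began; what a row does not reach only later rows make up. A row lasts 1/8 s, in which the tool goes at most 62.5 mm and 10.7 degrees, less where a joint would pass 70% of its speed; a pose out of reach is approached as far as the arm can. A call with a gripper value outside its range is refused whole. "jaw" is the opening, from -1 (shut) to 1 (fully open), so that 0 is half open, set as the call begins (left out, the last holds). The fingers move at their own pace and stop on an object; the grip force is fixed at half the most. Time passes only in rows, so rows that repeat a pose let the fingers close. It gives the time, the measured TCP pose, the force, the opening and the grip force at its end, in the units of the state.
- robot.read_state(): the state, without advancing time (a new reading comes with each control period).
- robot.camera(name): name is "side" or "top"; returns a dict with "image" (480x640x3 uint8, red, green, blue), "K" (3x3 intrinsics, pixels), "position" and "attitude" of the camera in the world. Camera axes: x right, y up, looking along -z (the intrinsics and any distortion apply to the point x, -y, -z); pixel columns grow to the right and rows downward; lengths in m; the calibration is good to about 2 mm. A picture is of the moment at which its call begins. There is no depth.
- robot.hand_in(): hands the job in; it is judged then, once.
Trained networks look in a picture, given as the dict that the camera call returned (one of the last four; its "shot" number tells which), for a name from the list of things; names that differ only in an ending like _2 or _b are one class to them, and where a whole thing is asked for, a point or a joint stands for the part that bears it (a point fixed in the world has none). Each returns a list of dicts, best first, with "score" (0 to 1); they miss things now and then, are a little off and sometimes report something else, mostly with a low value. They report only what shows in the picture. A call takes as long as a camera call.
- robot.boxes_of(picture, name): "at" ([column, row] in pixels, amid what is visible of it).
- robot.masks_of(picture, name): "mask" (480x640 bool, what is visible of it) and "at" ([column, row] in pixels, amid what is visible of it).
The state is a dict: "time": time; "joint_pos": joint angles; "joint_vel": joint speeds; "joint_efforts": joint torques, N m; "position": TCP position; "tool_rot": TCP orientation; "ft_force": force on the tool from outside, world axes, zero at the start; "moment": the same for the moment, N m; "width": finger opening in m; "grasp_force": force on a finger pad.
Only numpy, scipy, OpenCV 4.12 (cv2) and the standard library are available. Lean on these libraries where they do the work, as an engineer would, in place of code of your own. Each camera call takes 0.05 s, during which the arm holds its last target. There are 200 camera calls.

### The job

The tube shuttle is locked by its spring plunger. Pull the plunger's T-knob up, no harder than its soft stop allows, twist it counter-clockwise (seen from above) and let it settle into its rest notch so that it stays retracted when let go. Then slide the carriage gently all the way against the rubber end stop and let go, without straining the plunger, the lock or the end stop, and leave the things standing round about where they are.

Things in the scene. Friction and masses are not known exactly. Their poses are not given: they have to be found in the camera images.
- shuttle: Aluminium bed of the tube shuttle, fixed to the worktop, 215 x 300 x 12 mm, with two steel rails. Origin on the underside, z up. The carriage slides along its own +y; the plunger stands near its corner at x -95 mm, y -90 mm (x points away from the robot, y to the left, turned by the bed's yaw).
- lock_housing: Grey bracket on the bed over the carriage's tongue. Origin on the plunger's axis on its top face, 60 mm above the worktop; axes as the bed's. It carries a fixed steel sleeve, 30 mm wide, standing 14 to 28 mm above its top face: screwed in to a depth that differs each time and is not measured. A load of over 16 N from plunger or pin strains it.
- plunger: Spring plunger: black T-knob on a steel shaft with a 5 mm thick cross pin (32 mm long, parallel to the knob's bar) and a round tip that sits 5 mm deep in a hole of the carriage's tongue while locked. It only lifts and turns about its vertical axis. Origin on the axis, level with the worktop while locked; z up, x along the bar.
- knob_grip (a point): Centre of the T-knob's bar, 120 mm above the worktop while locked; axes as plunger. The bar is 44 mm long (x), 12 mm wide (y), 26 mm high; below it is a 6 mm collar 18 mm in diameter, then the bare shaft; the sleeve's top is 19 to 33 mm below the bar's underside while locked.
- plunger_lift (a joint): Lift in m: 0 locked. Spring and weight pull down about 5 N when locked, 0.12 N more per mm. The pin clears the sleeve's rim at 11 to 25 mm of lift, depending on the sleeve's depth; a soft stop (about 15 N per mm) begins 1.5 mm beyond: pull until the stop is felt, then turn. In the notch the pin rests 4 mm lower than where it clears the rim, at 0.007 to 0.021.
- plunger_turn (a joint): Turn in rad, counter-clockwise from above: 0 in the sleeve's deep slot (along the bed's x, 7.4 mm wide, pin inside while locked), 1.22 in the rest notch (7.4 mm wide, 4 mm deep, bevelled edges). Free play about 0.1 either way. Between the two the pin runs on the rim.
- carriage: Aluminium carriage, plate 130 x 170 x 10 mm with a tongue under the lock, its top 34 mm above the worktop; a rack of capped tubes 60 x 161 x 82 mm is clamped on its far half. Origin under the plate's centre; axes as the bed's.
- handle_grip (a point): Point on the carriage's upright black handle, 96 mm above the worktop. The handle is a post 30 mm (x) by 14 mm (y), its top 14 mm above this point and its foot 56 mm below; axes as the bed's. Grip it across y.
- carriage_slide (a joint): Travel of the carriage in m along the bed's +y: 0 locked, 0.080 touching the end stop. It slides with about 2 N of friction and stays where it is left.
- end_stop: Dark steel end-stop block on the bed's +y end with a small rubber pad (gives about 10 N per mm). Origin at its face, x centre of the bed, on the bed's top. Loads above 20 N strain it.
- reagent_bottle: Bystander: white bottle with blue cap, 56 x 106 mm, to the left. Origin under its centre.
- beaker: Bystander: small clear beaker, 53 x 69 mm, to the right. Origin under its centre.
- bench_timer: Bystander: flat black timer, 50 x 76 x 24 mm, to the right. Origin under its centre.
- tip_box: Bystander: pipette-tip box, blue with white lid, 74 x 117 x 62 mm, to the right. Origin under its centre.

How it is judged:
By the outcome, as a careful person would: the job done as asked, in the order asked, and still so for the second after the job is handed in, with the robot touching nothing.
It also fails if it takes over 51 s, if anything falls off the work surface, if the arm or the gripper's body presses on something with over 40 N, if the wrist force passes 120 N, or if a joint passes its speed limit or range.

## Working session

There is one attempt and no reset: what is moved stays moved. The work goes in short steps, Python scripts to look and compute and a tool call to move; the robot and the scene stay as the last step left them, time stands still between calls to the robot, and variables do not carry over. Pictures are saved under pics/ and viewed, at most 10 in all, crops included, and the job is handed in when it is done.

Besides the shell and the picture viewer there is one more tool, called after "Emit:" as name(argument=value, ...) on one line, values as JSON. carry_out: Moves the arm, as the interface text tells. Its arguments: {"type":"object","properties":{"deltas":{"type":"string"},"jaw":{"type":"number"}},"required":["deltas"]}

```bash
mkdir -p pics; cat > h.py <<'E'
import numpy as np, cv2
from station import robot
from scipy.spatial.transform import Rotation as R
def rot(c):
    a=np.array(c["attitude"],float)
    return a if a.shape==(3,3) else (R.from_rotvec(a).as_matrix() if a.size==3 else R.from_quat(a).as_matrix())
def ray(c,px):
    K=np.array(c["K"]); d=np.linalg.inv(K)@[px[0],px[1],1]
    return np.array(c["position"]), rot(c)@np.array([d[0],-d[1],-d[2]])
def onz(c,px,z):
    p,d=ray(c,px); return p+d*(z-p[2])/d[2]
def proj(c,P):
    q=rot(c).T@(np.array(P)-c["position"]); u=np.array(c["K"])@[q[0],-q[1],-q[2]]; return u[:2]/u[2]
def tri(c1,p1,c2,p2):
    A=[];b=[]
    for c,p in((c1,p1),(c2,p2)):
        o,d=ray(c,p); d/=np.linalg.norm(d); M=np.eye(3)-np.outer(d,d); A.append(M); b.append(M@o)
    return np.linalg.lstsq(np.vstack(A),np.hstack(b),rcond=None)[0]
E
python3 - <<'E'
from h import *
s=robot.read_state(); print(s, robot.pinch_z)
for n in("top","side"):
    c=robot.camera(n); cv2.imwrite(f"pics/{n}0.png",c["image"][:,:,::-1])
    print(n,{k:v for k,v in c.items() if k!="image"})
    for t in("plunger","knob_grip","handle_grip","carriage","shuttle","lock_housing","end_stop","reagent_bottle","beaker","bench_timer","tip_box"):
        b=robot.boxes_of(c,t)[:2]; z={"knob_grip":.12,"handle_grip":.096}.get(t,.03)
        print(t,[(np.round(x["at"]),round(x["score"],2),np.round(onz(c,x["at"],z),3)) for x in b])
E
```

```text
{'time': 0.0, 'joint_pos': array([-1.39150417e+00,  2.07427644e-01,  1.54299838e+00,  2.47825054e-05,
        1.39348257e+00, -1.50526595e-01]), 'joint_vel': array([-3.94065568e-04, -1.07681356e-04,  1.70222373e-03,  2.08285871e-05,
        5.55340318e-04,  5.61550008e-04]), 'joint_efforts': array([-1.26485582e-03, -3.83043802e+01, -2.91597122e+01, -2.80392096e-04,
        1.06563815e-02,  3.35303817e-06]), 'position': array([ 0.18609759, -0.54341298,  0.30270015]), 'tool_rot': array([-3.09668791e+00, -5.15346061e-01,  1.40045443e-05]), 'ft_force': array([ 0.04699435, -0.78070128,  1.11940739]), 'moment': array([ 0.01487586, -0.02938746, -0.03950526]), 'grasp_force': 0.0, 'width': 0.08549021671432899} 0.0539
top {'K': array([[474.2885777 ,   0.        , 322.14292013],
       [  0.        , 474.2885777 , 243.01976795],
       [  0.        ,   0.        ,   1.        ]]), 'position': array([0.36217152, 0.00451125, 1.29390185]), 'attitude': array([ 0.068685  , -0.09375353, -1.5756151 ]), 'shot': 1}
plunger [(array([331., 248.]), 0.65, array([ 0.48 , -0.041,  0.03 ])), (array([332., 239.
[... 1382 characters left out ...]
096])), (array([356., 236.]), 0.46, array([ 0.408, -0.114,  0.096]))]
carriage [(array([278., 261.]), 0.93, array([0.602, 0.001, 0.03 ]))]
shuttle [(array([281., 275.]), 0.67, array([0.563, 0.075, 0.03 ]))]
lock_housing []
end_stop [(array([250., 295.]), 0.65, array([0.594, 0.201, 0.03 ]))]
reagent_bottle [(array([287., 352.]), 0.81, array([0.418, 0.387, 0.03 ]))]
beaker [(array([357., 236.]), 0.75, array([ 0.439, -0.26 ,  0.03 ]))]
bench_timer [(array([373., 231.]), 0.52, array([ 0.402, -0.328,  0.03 ])), (array([279., 275.]), 0.24, array([0.569, 0.076, 0.03 ]))]
tip_box [(array([331., 217.]), 0.91, array([ 0.569, -0.398,  0.03 ])), (array([278., 263.]), 0.67, array([0.599, 0.009, 0.03 ]))]
```

View pics/top0.png

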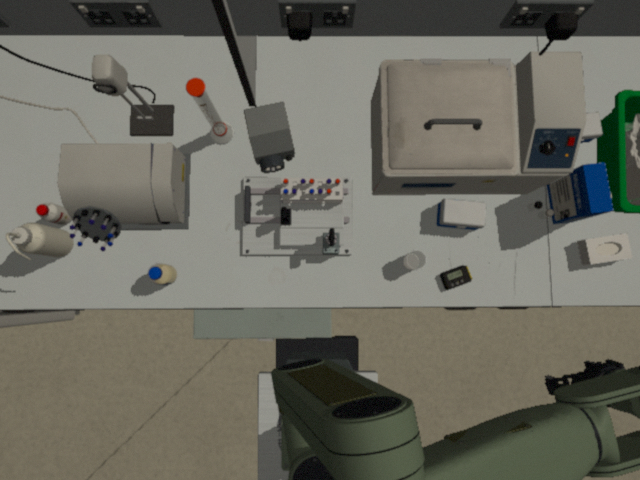

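View pics/side0.png

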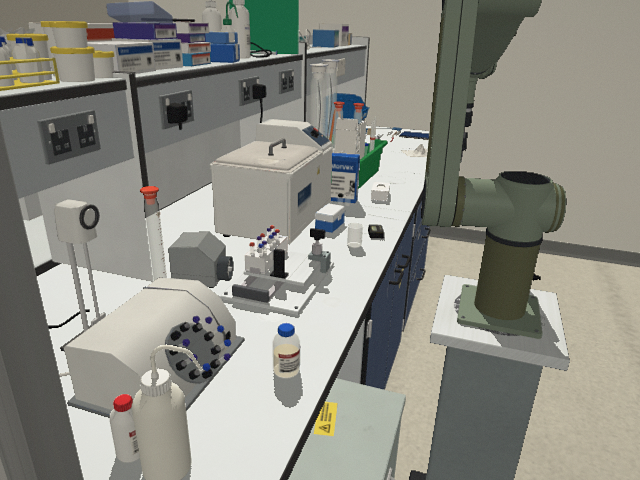

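The top view shows the bed at about columns 241–352 and rows 177–256, with the T-knob near (332,237) and the handle near (286,215). The side view shows the knob at (318,234) and the handle at (279,262). I'll enlarge both.

```bash
python3 - <<'E'
from h import *
a=robot.camera("top");b=robot.camera("side")
A=cv2.resize(a["image"][165:265,230:365],None,fx=5.9,fy=5.9,interpolation=cv2.INTER_CUBIC)
B=cv2.resize(b["image"][220:315,210:340],None,fx=6,fy=6,interpolation=cv2.INTER_CUBIC)
cv2.imwrite("pics/tc.png",A[:,:,::-1]);cv2.imwrite("pics/sc.png",B[:,:,::-1])
for n in("knob_grip","handle_grip"):
  for c in(a,b):
    for m in robot.masks_of(c,n)[:2]:
        ys,xs=np.where(m["mask"]); print(n,m["score"],m["at"],xs.min(),xs.max(),ys.min(),ys.max(),len(xs))
E
```

```text
knob_grip 0.45 [332.2, 237.4] 329 334 230 245 80
knob_grip 0.7 [317.0, 235.9] 310 324 228 242 157
handle_grip 0.62 [308.7, 207.5] 280 343 178 245 3944
handle_grip 0.47 [247.9, 202.4] 245 250 187 223 188
handle_grip 0.64 [278.2, 260.6] 244 320 225 285 2650
```

View pics/tc.png

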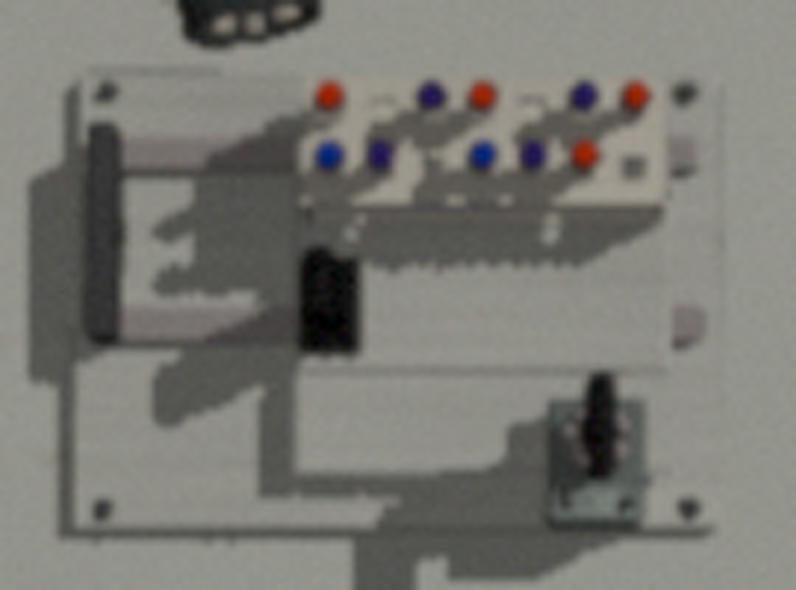

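View pics/sc.png

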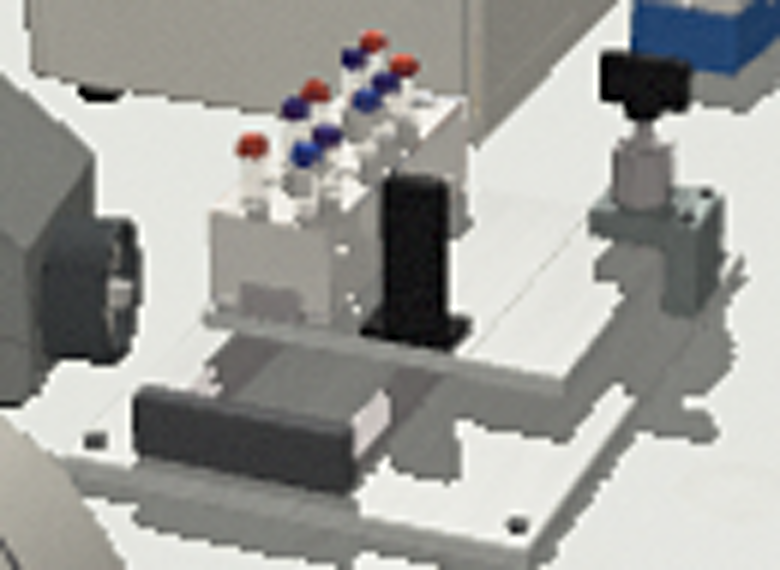

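The crops show the bar seen from above at about crop (598,425), along the bed's x. The handle top is at about (330,283) in the top crop. In the side crop the bar centre is at (645,82) and the handle spans columns 385–447, with its top near row 178.

```bash
python3 - <<'E'
from h import *
a=robot.camera("top");b=robot.camera("side")
T=lambda u,v:((u+.5)/5.9-.5+230,(v+.5)/5.9-.5+165)
S=lambda u,v:((u+.5)/6-.5+210,(v+.5)/6-.5+220)
sc=[onz(a,T(*p),.012) for p in((105,93),(684,93),(102,509),(688,508))]
print(np.round(sc,4))
for i,j in((1,0),(3,2)): d=sc[j]-sc[i]; print("yaw",np.arctan2(-d[0],d[1]))
for i,j in((2,0),(3,1)): d=sc[j]-sc[i]; print("yaw",np.arctan2(d[1],d[0]))
m=np.mean(sc,0);print("bedc",m)
print("knob top",onz(a,T(598,422),.133), "side",onz(b,S(645,82),.12),"tri",tri(a,T(598,425),b,S(645,82)))
print("barends",onz(a,T(600,375),.133),onz(a,T(598,474),.133))
print("handle top",onz(a,T(330,287),.110),"tri",tri(a,T(330,287),b,S(415,180)))
for P in([.487,-.034,.12],):print(proj(a,P),proj(b,P))
E
```

```text
[[ 0.6694  0.1878  0.012 ]
 [ 0.6684 -0.0821  0.012 ]
 [ 0.4749  0.1874  0.012 ]
 [ 0.4738 -0.0816  0.012 ]]
yaw -0.00346464053889291
yaw -0.004118615664599074
yaw 0.0019785862796673622
yaw -0.002819437938858407
bedc [0.57160696 0.05288523 0.012     ]
knob top [ 0.49951233 -0.03627003  0.133     ] side [ 0.49926998 -0.03427439  0.12      ] tri [ 0.49998791 -0.03672942  0.11891297]
barends [ 0.51931813 -0.03728805  0.133     ] [ 0.47767527 -0.03607113  0.133     ]
handle top [0.56097763 0.07705427 0.11      ] tri [0.56439605 0.07821237 0.10623106]
[329.8974872  241.71995365] [321.22927574 233.93365779]
```

Emit:
carry_out(deltas="5 6 0 0; 8.1 10 0 -0.16; 11.2 15 0 -0.32; 14.2 20 0 -0.326; 17.3 25 0 -0.326", jaw=-0.3)

```text
time: 2.22
position: [0.36, -0.2924, 0.3042]
tool_rot: [3.141, 0.005, 0.001]
ft_force: [0.8, -0.7, 0.3]
width: 0.0302
grasp_force: 0.0
```

```bash
python3 - <<'E'
from h import *
b=robot.camera("side"); 
for z in(.133,.107,.101,.088,.081,.074,.060):
    p=proj(b,[.4995,-.0355,z]); print(z,np.round(p,1),"crop",np.round((p-[210,220])*6+2.5))
s=robot.read_state();print(s["position"],s["tool_rot"],s["joint_pos"],s["width"],s["ft_force"])
E
```

```text
0.133 [317.3 228.8] crop [646.  55.]
0.107 [317.  237.4] crop [645. 107.]
0.101 [317.  239.3] crop [644. 118.]
0.088 [316.9 243.6] crop [644. 144.]
0.081 [316.8 245.8] crop [643. 157.]
0.074 [316.8 248.1] crop [643. 171.]
0.06 [316.6 252.6] crop [642. 198.]
[ 0.36269271 -0.28647828  0.30392078] [-3.13580284 -0.01436589 -0.00547554] [-0.85956077 -0.03787839  1.80565902  0.00651408  1.37592333  0.70080497] 0.03023260254292316 [ 1.82041637  6.24926202 -0.0757236 ]
```

Emit:
carry_out(deltas="2.8 5.2 0 0; 5.6 10.4 0 0; 8.4 15.6 -1 0; 11.2 20.8 -3 0; 14.05 25.8 -5 0")

```text
time: 2.9
position: [0.5007, -0.0345, 0.254]
tool_rot: [3.141, 0.006, 0.003]
ft_force: [0.5, -1.0, 0.1]
width: 0.0295
grasp_force: 0.0
```

Emit:
carry_out(deltas="0 0 0 0; 0 0 0 0; 0 0 0 0")

```text
time: 3.28
position: [0.4997, -0.0374, 0.2546]
tool_rot: [3.141, 0.003, 0.002]
ft_force: [-0.6, 0.9, -0.3]
width: 0.0296
grasp_force: 0.0
```

```bash
python3 - <<'E'
from h import *
s=robot.read_state();print(s["time"],s["position"],s["tool_rot"],s["joint_pos"],s["width"],s["ft_force"])
for n in("top","side"):
    c=robot.camera(n);P=proj(c,[.4995,-.0355,.13]).astype(int); w,h=(34,26)
    I=c["image"][P[1]-h:P[1]+h,P[0]-w:P[0]+w]; print(n,P)
    cv2.imwrite(f"pics/{n}1.png",cv2.resize(I,None,fx=10,fy=10,interpolation=cv2.INTER_CUBIC)[:,:,::-1])
E
python3 -c "
import cv2;a=cv2.imread('pics/top1.png');b=cv2.imread('pics/side1.png');cv2.imwrite('pics/n1.png',cv2.resize(cv2.vconcat([a,b]),None,fx=.57,fy=.57))"
```

```text
3.275 [ 0.4997343  -0.03737658  0.25461082] [3.14092093e+00 2.95424040e-03 1.87463572e-03] [-2.47349398e-01  9.66151545e-02  1.77424438e+00 -3.72689748e-04
  1.26941147e+00  1.32167619e+00] 0.029568328450963067 [-0.60715071  0.92718913 -0.28020492]
top [330 236]
side [317 229]
```

View pics/n1.png

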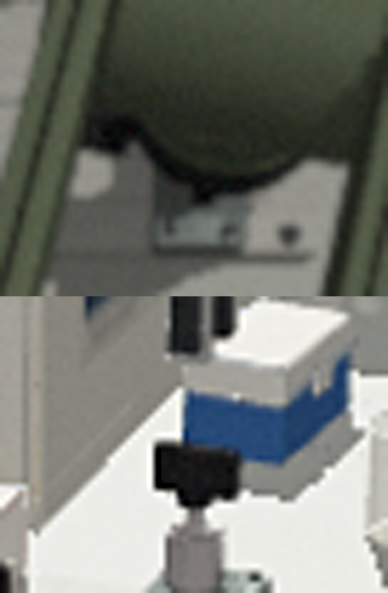

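The gripper hides the knob from above. The side view shows the fingers directly over the bar, with the sleeve's top close below the collar. Next I descend with the fingers astride the bar.

Emit:
carry_out(deltas="0 0.1 -3 0; 0 0.1 -5 0; 0 0.1 -6.5 0; 0 0.1 -7.6 0; 0 0.1 -7.6 0")

```text
time: 4.0
position: [0.4993, -0.0352, 0.1773]
tool_rot: [-3.141, -0.005, 0.002]
ft_force: [0.1, 0.4, 0.3]
width: 0.0301
grasp_force: 0.0
```

Emit:
carry_out(deltas="0 0 0 0; 0 0 0 0", jaw=-0.62)

```text
time: 4.25
position: [0.5001, -0.0355, 0.1785]
tool_rot: [3.14, 0.006, 0.002]
ft_force: [0.8, -2.5, -0.8]
width: 0.0165
grasp_force: 9.7
```

Emit:
carry_out(deltas="0 -0.1 0 0; 0 -0.1 0 0; 0 -0.1 0 0")

```text
time: 4.62
position: [0.5001, -0.0358, 0.1784]
tool_rot: [-3.141, -0.006, -0.002]
ft_force: [0.2, 1.2, 2.0]
width: 0.0163
grasp_force: 10.0
```

Emit:
carry_out(deltas="0 -0.05 0 0; 0 -0.05 0 0", jaw=-0.68)

```text
time: 4.88
position: [0.5001, -0.036, 0.1784]
tool_rot: [-3.14, -0.006, -0.002]
ft_force: [0.5, 3.9, 5.6]
width: 0.0145
grasp_force: 31.6
```

Emit:
carry_out(deltas="0 0.05 0 0; 0 0.05 0 0; 0 0.05 0.5 0; 0 0.05 0.5 0", jaw=-0.5)

```text
time: 5.38
position: [0.5, -0.0363, 0.1833]
tool_rot: [3.141, 0.006, 0.001]
ft_force: [0.9, -0.3, 0.3]
width: 0.0214
grasp_force: 0.0
```

Emit:
carry_out(deltas="0 0 0 0; 0 0 0 0; 0 0 0 0", jaw=-0.65)

```text
time: 5.75
position: [0.4996, -0.036, 0.1828]
tool_rot: [-3.142, -0.006, 0.0]
ft_force: [-0.4, 0.6, 0.4]
width: 0.0151
grasp_force: 0.0
```

Free at 15 mm now, so the earlier contact was the collar. Closing the rest of the way.

Emit:
carry_out(deltas="0 0 0 0; 0 0 0 0", jaw=-0.72)

```text
time: 6.0
position: [0.4996, -0.0358, 0.1828]
tool_rot: [-3.141, -0.006, 0.0]
ft_force: [-1.3, 2.6, 0.2]
width: 0.012
grasp_force: 1.1
```

Emit:
carry_out(deltas="0 0 0 0; 0 0 0 0", jaw=-0.78)

```text
time: 6.25
position: [0.4997, -0.0358, 0.183]
tool_rot: [-3.141, -0.006, 0.0]
ft_force: [-0.5, 1.9, 1.7]
width: 0.0108
grasp_force: 58.7
```

Emit:
carry_out(deltas="0 0.02 0.25 0; 0 0.02 0.5 0; 0 0.02 0.75 0; 0 0.02 1.0 0; 0 0.02 1.0 0", jaw=-0.85)

```text
time: 6.88
position: [0.4996, -0.0357, 0.1929]
tool_rot: [-3.141, -0.006, 0.0]
ft_force: [2.0, 1.3, -6.3]
width: 0.0107
grasp_force: 58.4
```

Emit:
carry_out(deltas="0 0 0.2 0; 0 0 0.4 0; 0 0 0.5 0; 0 0 0.5 0")

```text
time: 7.38
position: [0.4996, -0.0358, 0.1979]
tool_rot: [-3.141, -0.006, 0.0]
ft_force: [1.4, 1.7, -6.3]
width: 0.011
grasp_force: 58.4
```

Emit:
carry_out(deltas="0 0 0.1 0; 0 0 0.15 0; 0 0 0.15 0")

```text
time: 7.75
position: [0.4996, -0.0358, 0.1993]
tool_rot: [-3.141, -0.006, 0.001]
ft_force: [2.8, 1.8, -6.7]
width: 0.0108
grasp_force: 58.4
```

Emit:
carry_out(deltas="0 0 0.06 0; 0 0 0.1 0; 0 0 0.1 0")

```text
time: 8.12
position: [0.4996, -0.0358, 0.2003]
tool_rot: [-3.141, -0.006, 0.001]
ft_force: [0.6, 2.1, -7.3]
width: 0.0107
grasp_force: 58.4
```

Emit:
carry_out(deltas="0 0 0.05 0; 0 0 0.1 0; 0 0 0.1 0")

```text
time: 8.5
position: [0.4996, -0.0358, 0.2014]
tool_rot: [-3.141, -0.006, 0.0]
ft_force: [1.6, 1.9, -7.8]
width: 0.0108
grasp_force: 58.4
```

Emit:
carry_out(deltas="0 0 0.06 0; 0 0 0.06 0")

```text
time: 8.75
position: [0.4996, -0.0358, 0.202]
tool_rot: [-3.141, -0.006, 0.0]
ft_force: [0.7, 2.1, -6.9]
width: 0.0106
grasp_force: 58.4
```

Emit:
carry_out(deltas="0 0 0.06 0; 0 0 0.06 0")

```text
time: 9.0
position: [0.4996, -0.0358, 0.2026]
tool_rot: [-3.141, -0.006, 0.0]
ft_force: [0.5, 2.3, -7.0]
width: 0.0111
grasp_force: 58.4
```

Emit:
carry_out(deltas="0 0 0.06 0; 0 0 0.06 0")

```text
time: 9.25
position: [0.4996, -0.0358, 0.2032]
tool_rot: [-3.141, -0.006, 0.0]
ft_force: [1.2, 2.3, -7.7]
width: 0.0107
grasp_force: 58.4
```

Emit:
carry_out(deltas="0 0 0.06 0; 0 0 0.06 0")

```text
time: 9.5
position: [0.4996, -0.0358, 0.2038]
tool_rot: [-3.141, -0.006, 0.0]
ft_force: [0.9, 2.3, -7.9]
width: 0.0104
grasp_force: 58.4
```

Emit:
carry_out(deltas="0 0 0.06 0; 0 0 0.06 0")

```text
time: 9.75
position: [0.4996, -0.0358, 0.2044]
tool_rot: [-3.141, -0.006, 0.0]
ft_force: [-0.1, 2.6, -7.6]
width: 0.011
grasp_force: 58.4
```

Emit:
carry_out(deltas="0 0 0.06 0; 0 0 0.06 0")

```text
time: 10.0
position: [0.4996, -0.0358, 0.205]
tool_rot: [-3.141, -0.006, 0.0]
ft_force: [-0.2, 2.6, -7.6]
width: 0.011
grasp_force: 58.4
```

Emit:
carry_out(deltas="0 0 0.06 0; 0 0 0.06 0")

```text
time: 10.25
position: [0.4996, -0.0358, 0.2056]
tool_rot: [-3.141, -0.006, 0.0]
ft_force: [-0.3, 3.8, -7.1]
width: 0.0108
grasp_force: 58.4
```

Emit:
carry_out(deltas="0 0 0.06 0; 0 0 0.06 0")

```text
time: 10.5
position: [0.4996, -0.0358, 0.2062]
tool_rot: [-3.142, -0.006, 0.0]
ft_force: [-0.1, 3.5, -6.9]
width: 0.0106
grasp_force: 58.4
```

Emit:
carry_out(deltas="0 0.02 0.06 0; 0 0.02 0.06 0")

```text
time: 10.75
position: [0.4996, -0.0357, 0.2068]
tool_rot: [3.141, 0.006, -0.0]
ft_force: [0.5, 2.8, -8.3]
width: 0.0106
grasp_force: 58.4
```

Emit:
carry_out(deltas="0 0 0.06 0; 0 0 0.06 0")

```text
time: 11.0
position: [0.4996, -0.0357, 0.2074]
tool_rot: [3.141, 0.006, -0.0]
ft_force: [-0.5, 2.2, -7.3]
width: 0.011
grasp_force: 58.4
```

Emit:
carry_out(deltas="0 0 0.05 0; 0 0 0.05 0")

```text
time: 11.25
position: [0.4996, -0.0357, 0.2079]
tool_rot: [3.141, 0.006, -0.0]
ft_force: [-0.7, 1.2, -8.3]
width: 0.0106
grasp_force: 58.4
```

Emit:
carry_out(deltas="0 0 0.05 0; 0 0 0.05 0")

```text
time: 11.5
position: [0.4996, -0.0357, 0.2084]
tool_rot: [3.141, 0.006, -0.0]
ft_force: [-1.2, 1.3, -8.3]
width: 0.0109
grasp_force: 58.4
```

Emit:
carry_out(deltas="0 0 0.05 0; 0 0 0.05 0")

```text
time: 11.75
position: [0.4996, -0.0357, 0.2089]
tool_rot: [3.141, 0.006, -0.0]
ft_force: [-1.4, 1.2, -7.2]
width: 0.0108
grasp_force: 58.4
```

Emit:
carry_out(deltas="0 0 0.05 0; 0 0 0.05 0")

```text
time: 12.0
position: [0.4996, -0.0357, 0.2092]
tool_rot: [3.141, 0.006, -0.0]
ft_force: [-0.7, 0.4, -9.6]
width: 0.0112
grasp_force: 58.4
```

Soft stop felt: 0.3 mm of movement and the pull up to 9.6 N. Twisting now.

Emit:
carry_out(deltas="0 0 0 0.1; 0 0 0 0.2; 0 0 0 0.3; 0 0 0 0.3")

```text
time: 12.5
position: [0.4996, -0.0358, 0.2092]
tool_rot: [3.105, 0.474, -0.001]
ft_force: [-0.9, 0.9, -9.1]
width: 0.0107
grasp_force: 58.4
```

Emit:
carry_out(deltas="0 0 0 0.12; 0 0 0 0.24; 0 0 0 0.36; 0 0 0 0.46; 0 0 0 0.46")

```text
time: 13.12
position: [0.4997, -0.0359, 0.2092]
tool_rot: [2.916, 1.167, -0.0]
ft_force: [0.3, -0.9, -9.5]
width: 0.011
grasp_force: 58.3
```

Emit:
carry_out(deltas="0 0 0 0.12; 0 0 0 0.24; 0 0 0 0.36; 0 0 0 0.46; 0 0 0 0.46")

```text
time: 13.75
position: [0.4998, -0.0359, 0.2093]
tool_rot: [2.574, 1.8, -0.0]
ft_force: [0.4, -1.6, -10.8]
width: 0.0108
grasp_force: 58.3
```

Emit:
carry_out(deltas="0 0 -0.15 0; 0 0 -0.3 0; 0 0 -0.45 0; 0 0 -0.5 0; 0 0 -0.5 0")

```text
time: 14.38
position: [0.4998, -0.0358, 0.2044]
tool_rot: [2.571, 1.804, -0.0]
ft_force: [-0.6, -3.1, -7.9]
width: 0.0109
grasp_force: 58.7
```

Emit:
carry_out(deltas="0 0 -0.05 0; 0 0 -0.05 0")

```text
time: 14.62
position: [0.4998, -0.0358, 0.204]
tool_rot: [2.571, 1.804, -0.0]
ft_force: [-0.4, -3.6, -6.9]
width: 0.0105
grasp_force: 58.8
```

Emit:
carry_out(deltas="0 0 -0.05 0; 0 0 -0.05 0")

```text
time: 14.88
position: [0.4998, -0.0358, 0.2034]
tool_rot: [2.571, 1.804, -0.0]
ft_force: [-0.1, -4.1, -7.2]
width: 0.0106
grasp_force: 58.8
```

Emit:
carry_out(deltas="0 0 -0.05 0; 0 0 -0.05 0")

```text
time: 15.12
position: [0.4998, -0.0358, 0.2033]
tool_rot: [2.571, 1.804, -0.0]
ft_force: [-3.1, -3.4, -3.3]
width: 0.0108
grasp_force: 59.2
```

Emit:
carry_out(deltas="0 0 -0.03 0; 0 0 -0.03 0")

```text
time: 15.38
position: [0.4998, -0.0358, 0.2033]
tool_rot: [2.571, 1.804, -0.0]
ft_force: [-2.6, -3.3, -3.4]
width: 0.011
grasp_force: 59.5
```

Emit:
carry_out(deltas="0 0 0 0; 0 0 0 0; 0 0 0 0", jaw=-0.4)

```text
time: 15.75
position: [0.5005, -0.0353, 0.2034]
tool_rot: [2.571, 1.804, 0.003]
ft_force: [-0.6, -0.0, 0.1]
width: 0.0256
grasp_force: 0.0
```

Emit:
carry_out(deltas="0 0 1.5 0; 0 0 3.5 0; 0 0 6 0; 0 0 8 0; 0 0 8 0")

```text
time: 16.38
position: [0.5012, -0.0359, 0.2856]
tool_rot: [2.568, 1.802, 0.007]
ft_force: [0.5, -0.7, -0.0]
width: 0.0254
grasp_force: 0.0
```

```bash
python3 - <<'E'
from h import *
c=robot.camera("side");s=robot.read_state();print(s["time"],s["position"],s["joint_pos"],s["ft_force"])
I=c["image"][215:315,210:340]
cv2.imwrite("pics/s2.png",cv2.resize(I,None,fx=6,fy=6,interpolation=cv2.INTER_CUBIC)[:,:,::-1])
E
```

```text
16.425 [ 0.50031972 -0.03566329  0.28396617] [-2.43956814e-01  6.62164765e-02  1.74280625e+00  1.77728782e-04
  1.32957775e+00  1.02904209e-01] [-0.65073589  0.38211834  0.63010929]
```

View pics/s2.png

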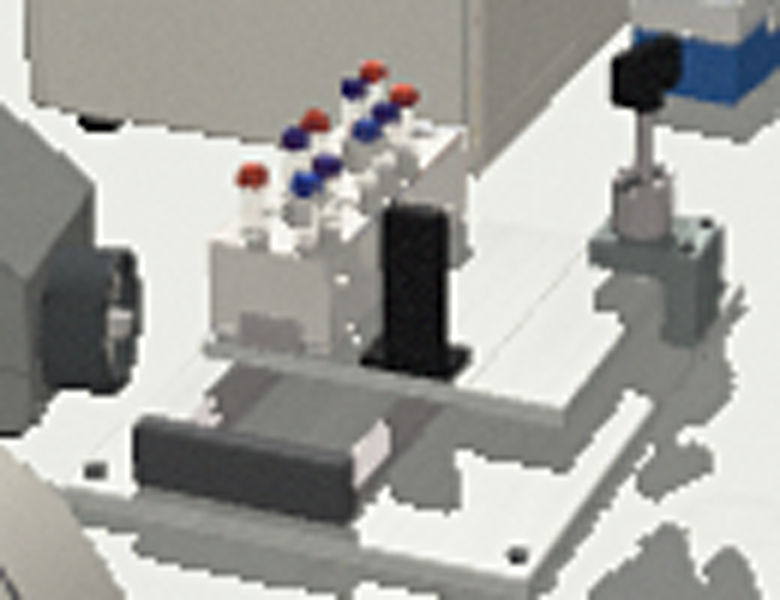

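The side view shows the plunger standing retracted at about (645,75), with its bar turned and the pin on the sleeve. Now the handle.

Emit:
carry_out(deltas="1 2.5 0 -0.17; 2.5 5 0 -0.34; 4 7.5 0 -0.51; 5.5 10 0 -0.68; 6.3 11.4 -2 -0.85", jaw=0.1)

```text
time: 17.05
position: [0.5639, 0.0796, 0.263]
tool_rot: [3.088, 0.577, 0.004]
ft_force: [0.1, -0.1, 0.1]
width: 0.0466
grasp_force: 0.0
```

Emit:
carry_out(deltas="0 0 -2 -0.17; 0 0 -3 -0.34; 0 0 -3 -0.37; 0 0 -3 -0.37; 0 0 -3 -0.37")

```text
time: 17.68
position: [0.5631, 0.0783, 0.2332]
tool_rot: [-3.142, -0.008, -0.002]
ft_force: [0.9, 0.3, 0.7]
width: 0.0468
grasp_force: 0.0
```

```bash
python3 - <<'E'
from h import *
c=robot.camera("side");s=robot.read_state();print(s["time"],s["position"],s["tool_rot"],s["width"],s["ft_force"])
I=c["image"][205:305,210:340]
cv2.imwrite("pics/s3.png",cv2.resize(I,None,fx=6,fy=6,interpolation=cv2.INTER_CUBIC)[:,:,::-1])
E
```

```text
17.725 [0.56305448 0.07831831 0.2332413 ] [-3.14158174e+00 -7.38861164e-03 -1.98063817e-03] 0.04704446140342396 [ 0.17259442 -1.01693748 -0.8070929 ]
```

View pics/s3.png

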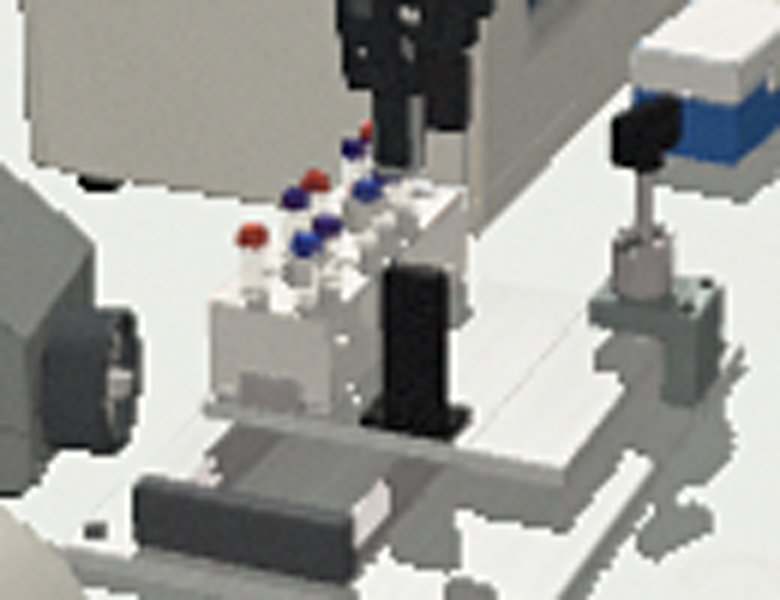

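The side view shows the fingers over the handle: the finger tips are at about (400,160) and the handle top is at (415,265). Descending astride it.

Emit:
carry_out(deltas="-0.2 0 -3 0; -0.2 0 -4.5 0; -0.2 0 -5.5 0; -0.2 0 -5.5 0")

```text
time: 18.23
position: [0.5604, 0.0784, 0.177]
tool_rot: [-3.142, -0.006, 0.002]
ft_force: [0.5, 0.7, 0.0]
width: 0.0468
grasp_force: 0.0
```

Emit:
carry_out(deltas="0 0 -1 0; 0 0 -2.2 0; 0 0 -2.2 0")

```text
time: 18.6
position: [0.5597, 0.0784, 0.1541]
tool_rot: [-3.142, -0.006, 0.005]
ft_force: [0.2, -0.2, 0.1]
width: 0.0469
grasp_force: 0.0
```

Emit:
carry_out(deltas="0 0 0 0; 0 0 0 0; 0 0 0 0", jaw=-0.5)

```text
time: 18.98
position: [0.5608, 0.0802, 0.1559]
tool_rot: [-3.138, -0.005, -0.001]
ft_force: [-1.0, 5.4, -1.0]
width: 0.0213
grasp_force: 2.9
```

Emit:
carry_out(deltas="0 0.2 0 0; 0 0.2 0 0")

```text
time: 19.23
position: [0.561, 0.0805, 0.156]
tool_rot: [-3.142, -0.006, -0.001]
ft_force: [0.3, 1.6, 0.2]
width: 0.0214
grasp_force: 0.6
```

Emit:
carry_out(deltas="0 0 0 0; 0 0 0 0; 0 0 0 0", jaw=-0.62)

```text
time: 19.6
position: [0.5609, 0.0826, 0.1561]
tool_rot: [-3.137, -0.005, -0.001]
ft_force: [-0.0, 8.9, 1.1]
width: 0.0161
grasp_force: 4.3
```

Emit:
carry_out(deltas="0 0.3 0 0; 0 0.3 0 0; 0 0.3 0 0")

```text
time: 19.98
position: [0.5608, 0.0831, 0.1557]
tool_rot: [3.141, 0.005, 0.0]
ft_force: [0.1, 0.6, 0.8]
width: 0.0167
grasp_force: 0.3
```

Emit:
carry_out(deltas="0 0 0 0; 0 0 0 0", jaw=-0.75)

```text
time: 20.23
position: [0.5608, 0.084, 0.1559]
tool_rot: [-3.14, -0.005, -0.0]
ft_force: [-0.4, 5.2, 3.2]
width: 0.0132
grasp_force: 59.6
```

Emit:
carry_out(deltas="0 0.4 0 0; 0 1.2 0 0; 0 2.0 0 0; 0 2.8 0 0; 0 3.5 0 0")

```text
time: 20.85
position: [0.5609, 0.119, 0.1559]
tool_rot: [3.141, 0.006, 0.001]
ft_force: [-0.6, -1.6, 4.7]
width: 0.0128
grasp_force: 59.9
```

Emit:
carry_out(deltas="0 0.8 0 0; 0 1.6 0 0; 0 2.4 0 0; 0 3.0 0 0; 0 3.2 0 0")

```text
time: 21.48
position: [0.5609, 0.1511, 0.1558]
tool_rot: [-3.141, -0.007, -0.001]
ft_force: [-1.9, -3.1, 4.8]
width: 0.0128
grasp_force: 60.0
```

Emit:
carry_out(deltas="0 0.1 0 0; 0 0.3 0 0; 0 0.3 0 0")

```text
time: 21.85
position: [0.5609, 0.1539, 0.1558]
tool_rot: [-3.141, -0.006, -0.001]
ft_force: [-0.6, -0.5, 5.4]
width: 0.0131
grasp_force: 60.0
```

Emit:
carry_out(deltas="0 0.2 0 0; 0 0.4 0 0; 0 0.6 0 0; 0 0.6 0 0")

```text
time: 22.35
position: [0.561, 0.1599, 0.1559]
tool_rot: [-3.141, -0.006, -0.001]
ft_force: [-1.3, -0.4, 5.4]
width: 0.0133
grasp_force: 60.0
```

Emit:
carry_out(deltas="0 0.1 0 0; 0 0.15 0 0; 0 0.15 0 0")

```text
time: 22.72
position: [0.561, 0.1612, 0.1559]
tool_rot: [-3.141, -0.006, -0.001]
ft_force: [-0.8, -1.1, 4.7]
width: 0.013
grasp_force: 60.0
```

Emit:
carry_out(deltas="0 0.08 0 0; 0 0.08 0 0")

```text
time: 22.98
position: [0.561, 0.162, 0.1559]
tool_rot: [-3.141, -0.006, -0.001]
ft_force: [-0.7, -2.2, 5.1]
width: 0.013
grasp_force: 60.0
```

Emit:
carry_out(deltas="0 0.08 0 0; 0 0.08 0 0")

```text
time: 23.22
position: [0.561, 0.1628, 0.1558]
tool_rot: [-3.141, -0.006, -0.001]
ft_force: [-0.3, -1.5, 3.9]
width: 0.0128
grasp_force: 60.0
```

Emit:
carry_out(deltas="0 0.08 0 0; 0 0.08 0 0")

```text
time: 23.48
position: [0.561, 0.1635, 0.1559]
tool_rot: [-3.141, -0.006, -0.001]
ft_force: [-1.1, -1.4, 4.9]
width: 0.0129
grasp_force: 60.0
```

Emit:
carry_out(deltas="0 0.08 0 0; 0 0.08 0 0")

```text
time: 23.72
position: [0.561, 0.1644, 0.1559]
tool_rot: [-3.141, -0.006, -0.001]
ft_force: [-0.4, -1.6, 5.2]
width: 0.013
grasp_force: 60.0
```

Emit:
carry_out(deltas="0 0.08 0 0; 0 0.08 0 0")

```text
time: 23.98
position: [0.561, 0.1646, 0.1558]
tool_rot: [3.141, 0.006, 0.001]
ft_force: [-1.0, -3.5, 5.4]
width: 0.0129
grasp_force: 60.0
```

Emit:
carry_out(deltas="0 0.06 0 0; 0 0.06 0 0")

```text
time: 24.22
position: [0.561, 0.1647, 0.1558]
tool_rot: [3.14, 0.006, 0.001]
ft_force: [-0.8, -5.7, 6.3]
width: 0.0129
grasp_force: 60.1
```

Against the end stop (5.7 N). Releasing and retreating.

Emit:
carry_out(deltas="0 -0.05 0 0; 0 -0.05 0 0; 0 -0.05 0 0", jaw=-0.1)

```text
time: 24.6
position: [0.5603, 0.1654, 0.155]
tool_rot: [-3.141, -0.007, 0.001]
ft_force: [0.2, -0.3, 0.8]
width: 0.0386
grasp_force: 0.0
```

Emit:
carry_out(deltas="0 0 2 0; 0 0 5 0; 0 0 8 0; 0 0 12 0; 0 0 14 0")

```text
time: 25.22
position: [0.5615, 0.1655, 0.2983]
tool_rot: [-3.141, -0.007, -0.006]
ft_force: [0.0, 0.3, -0.2]
width: 0.0385
grasp_force: 0.0
```

Emit:
carry_out(deltas="-2 -5 0 0; -4 -10 0 0; -6 -15 0 0; -8 -20 0 0; -8 -20 0 0")

```text
time: 25.85
position: [0.4797, -0.0374, 0.2955]
tool_rot: [3.141, -0.002, -0.0]
ft_force: [0.3, 0.3, -0.9]
width: 0.0384
grasp_force: 0.0
```

```bash
python3 - <<'E'
from h import *
c=robot.camera("side");s=robot.read_state();print(s["time"],s["position"],s["ft_force"])
I=c["image"][205:305,210:340]
cv2.imwrite("pics/s4.png",cv2.resize(I,None,fx=6,fy=6,interpolation=cv2.INTER_CUBIC)[:,:,::-1])
E
```

```text
25.9 [ 0.48035929 -0.03600093  0.29560596] [-0.7210901  -0.12119152  1.49139964]
```

View pics/s4.png

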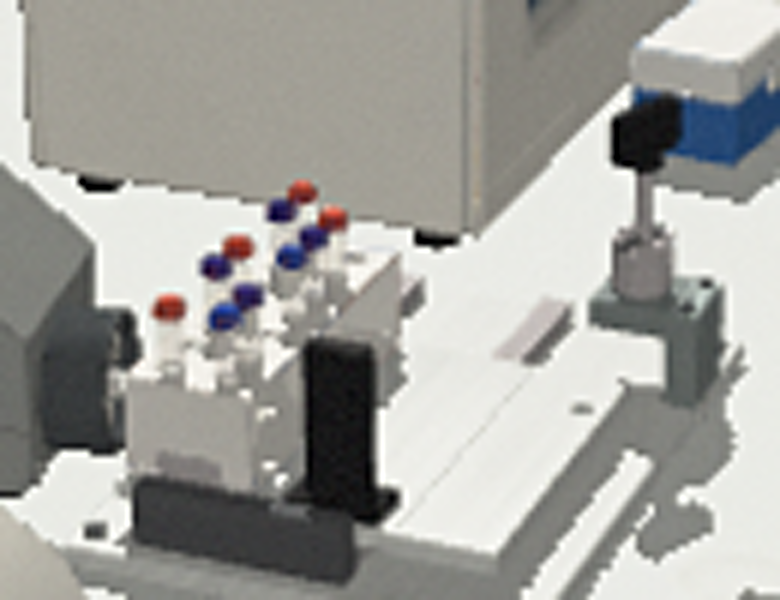

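The side view shows the carriage up against the end stop at about (245,525), the plunger still retracted at (645,135), and the gripper clear. Handing in.

```bash
python3 -c "
from station import robot
print(robot.hand_in())"
```

```text
the job is handed in; nothing more can be done
None
```

Job handed in at about 26 s: the plunger stays retracted in its rest notch, the carriage was pressed to the end stop at about 6 N and released, and the arm is clear and went near none of the bystanders; the hand-in gave no verdict.

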